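# Reset the stay of a bottle guide

### The job

The swinging bottle guide on the packing table is held by a stay bar hooked over a pin, like a casement window. Lift the stay off its pin, swing the guide wider with it, and drop the end hole - the round one nearest the ball knob - over the pin until the bar lies flat again, feeling for the pin gently rather than forcing the bar down on it. Let go, and leave the bottles and the carton alone.

Things in the scene. Friction and masses are not known exactly. Their poses are not given: they have to be found in the camera images.
- pin_block: Steel pin block, fixed to the table: foot plate 70 x 100 x 8 mm with a block 36 x 60 mm (x by y) on it, top at 44 mm. Origin: under its centre, on the table; z up. Its y axis runs along the slot in its top, roughly along the stay at the start.
- slot (a point): Centre of the slot in the block's top. An upright pin is clamped in it: 10 mm diameter, flat top at 65 mm above the table, edge chamfered 1.2 mm. It stands anywhere from -11 to +11 mm along the block's y from this point (0 in x); where is not measured. It cannot be moved, and over 20 N between bar and pin would bend it.
- hinge_post: Fixed post, top at 58 mm, on a foot plate 60 x 70 x 8 mm. Origin on the table, on the upright hinge axis of the guide. It stands at x = 160, y = -70 mm in the pin block's frame, turned the same way.
- guide: Low bottle guide, a plate 10 mm thick, 250 mm long, top at 46 mm, hinged at the post (origin: hinge axis, table height); the plate runs along its -x. It starts parallel to the block's x and opens counter-clockwise seen from above (its end goes to the block's -y), up to 0.8 rad. Hinge friction about 0.12 N m: it stays where left. The stay's pivot is on it 160 mm from the hinge axis.
- stay_bar: Flat steel stay 26 mm wide, 5 mm thick, about 0.25 kg. Origin: at the pivot on the guide, level with its underside, 50 mm above the table. y runs along the bar to the knob (bar ends at 230 mm), x across, z up. It swivels freely at the pivot, and the knob end lifts freely to 0.9 rad and falls when let go; the pivot stops it level.
- start_slot (a point): Centre of the slot in the bar that is over the pin at the start, on the underside, 70 mm from the pivot: 12.5 mm wide, 36 mm long along the bar. A round hole of 12.5 mm diameter follows at 115 mm (not wanted).
- end_hole (a point): Centre of the end hole on the bar's underside, 160 mm from the pivot: round, 12.5 mm diameter. With this hole on the pin the guide is turned by about 0.6 rad.
- knob (a point): Centre of the black ball knob, 30 mm diameter, on a 12 mm stem: the stay's handle, 205 mm from the pivot and 33 mm above the underside (83 mm above the table while the bar lies flat).
- bottle0: Amber bottle with brass cap, 60 mm diameter, 150 mm tall with its cap, loose bystander. Origin under its centre.
- bottle1: The same with a paper label, loose bystander. Origin under its centre.
- carton: Upright closed carton 65 x 65 x 130 mm with a dark band, loose bystander. Origin under its centre.

How it is judged:
By the outcome, as a careful person would: the job done as asked, in the order asked, and still so for the second after the job is handed in, with the robot touching nothing.
It also fails if it takes over 58 s, if anything falls off the work surface, if the arm or the gripper's body presses on something with over 40 N, if the wrist force passes 120 N, or if a joint passes its speed limit or range.

### The arm

A 6-joint arm with a two-finger parallel gripper is mounted at the origin on the work surface. World frame = base frame: x ahead of the robot, y to its left, z up, the work surface at z = 0. Lengths are in mm, angles in rad, forces in N, time in s.
With the tool pointing down it reaches from about 275 to 1000 mm from the base axis. Payload 8.4 kg.
Tool frame: the origin (TCP) lies at the very end of the fingers, on their centre line; the grasp point (between the pads) lies 19 mm behind it; z points along the fingers, y is the line along which they close (so a half turn about z gives the same grasp; the last joint's range is limited). The gripper opens to 85 mm and grips with 20 to 120 N. Pads are 22 mm wide; open, the fingers measure 114 mm over their backs; the gripper's body (76 mm by 85 mm) begins 54 mm behind the grasp point. The pads swing forward as they close: fully open they stand 13 mm farther back than shut.
Start: joints at [1.228, 0.353, 1.633, -0, 1.155, -0.002], TCP at [208.899, 589.058, 231.281] pointing down, gripper open.
Joint ranges: [-2.63, 2.63], [-0.92, 2.1], [0.06, 2.66], [-1.3, 4.44], [0, 2.69], [-3.02, 3.02]. Speed limits (rad/s): [2.22, 2.22, 2.79, 3.14, 3.14, 3.14].

### API

Orientations are given as [roll, pitch, yaw] about the fixed x, y, z axes, in that order (R = Rz(yaw) Ry(pitch) Rx(roll)).
In Python, from station import bot gives the robot as it stands. The module is installed in compiled form; this text tells all that it offers.
- The arm moves only by the tool play_rows, never from a script. Its argument "rows" is a list of rows, each an object with "fingers": the opening, from 0 (shut) to 1 (fully open); "travel": the shift along the tool's x, y, z in cm, a list of three; "yaw": the turn about the tool's z in degrees. In form: [{"fingers": fingers, "travel": [tx, ty, tz], "yaw": yaw}, ...]. A call has exactly 8 rows; each row shifts and turns the commanded pose from where the row before left it, along the tool's axes as they then stand; what a row does not reach is not made up. A row lasts 1/8 s, in which the tool goes at most 62.5 mm and 10.7 degrees, less where a joint would pass 70% of its speed; a pose out of reach is approached as far as the arm can. A call is refused whole if a number of a shift passes 6.25 or a number of a turn 10.7, either way. A call with a gripper value outside its range is refused whole. The fingers move at their own pace and stop on an object; "squeeze" is the grip in N (left out, the last holds). Time passes only in rows, so rows that do not move let the fingers close, or fill a call up. It gives the time, the measured TCP pose, the force, the opening and the grip force at its end, in the units of the state.
- bot.get_obs(): the state, without advancing time (a new reading comes with each control period).
- bot.camera(name): name is "scene" or "top" or "wrist"; returns the picture (384x512x3 uint8, red, green, blue); there is no depth.
- bot.calibration(name): a dict with "camera_matrix" (3x3 intrinsics, pixels), "view" (4x4, takes a point from world to camera coordinates). Camera axes: x right, y down, z forward; pixel columns grow to the right and rows downward; lengths in mm; the calibration is good to about 2 mm. A picture is of the moment at which its call begins: read the wrist's pose just before it. calibration takes no time and is no camera call; for the wrist camera it gives the pose at the moment of the call.
- bot.sign_off(): hands the job in; it is judged then, once.
The state is a dict: "time_s": time; "q": joint angles; "joint_velocities": joint speeds; "effort": joint torques, N m; "ee_pos": TCP position; "eef_rot": TCP orientation; "ft_force": force on the tool from outside, world axes, zero at the start; "wrist_torque": the same for the moment, N m; "opening": opening from 0.0 (shut) to 1.0 (fully open); "grasp_force": force on a finger pad.
Only numpy, scipy, OpenCV 4.12 (cv2) and the standard library are available. Lean on these libraries where they do the work, as an engineer would, in place of code of your own. Each camera call takes 0.05 s, during which the arm holds its last target. There are 200 camera calls.

## Working session

There is one attempt and no reset: what is moved stays moved. The work goes in short steps, Python scripts to look and compute and a tool call to move; the robot and the scene stay as the last step left them, time stands still between calls to the robot, and variables do not carry over. Pictures are saved under pics/ and viewed, at most 12 in all, crops included, and the job is handed in when it is done.

Besides the shell and the picture viewer there is one more tool, called after "Request:" by a JSON object that holds its "fn" and its "kwargs". play_rows: Moves the arm, as the interface text tells. Its arguments: {"type":"object","properties":{"rows":{"type":"array","items":{"type":"object","properties":{"fingers":{"type":"number"},"travel":{"type":"array","items":{"type":"number"}},"yaw":{"type":"number"}}}},"squeeze":{"type":"number"}},"required":["rows"]}

```bash
mkdir -p pics; cat > h.py <<'E'
import numpy as np, cv2
from station import bot
def cal(n):
    c=bot.calibration(n); return np.array(c["camera_matrix"]),np.array(c["view"])
def ray(c,uv,z):
    K,V=c; R,t=V[:3,:3],V[:3,3]; o=-R.T@t
    d=R.T@np.linalg.inv(K)@np.array([uv[0],uv[1],1.]); return o+d*(z-o[2])/d[2]
def proj(c,p):
    K,V=c; q=K@(V[:3,:3]@np.array(p,float)+V[:3,3]); return q[:2]/q[2]
def snap(n,f):
    c=cal(n); im=bot.camera(n); cv2.imwrite(f,im[:,:,::-1]); return c,im
E
python3 - <<'E'
from h import *
print(bot.get_obs())
ims=[]
for n in("top","scene"):
    c,im=snap(n,f"pics/{n}0.png"); print(n,c[0].tolist(),(-c[1][:3,:3].T@c[1][:3,3]).round(),c[1][:3,:3].round(2).tolist())
    ims.append(im)
E
```

```text
{'time_s': 0.0, 'q': array([ 1.22756341e+00,  3.53645815e-01,  1.63411841e+00,  3.27056561e-05,
        1.15521457e+00, -2.39810670e-03]), 'joint_velocities': array([0.00103523, 0.00168561, 0.00181087, 0.00062024, 0.00084535,
       0.00052005]), 'effort': array([ 5.60173557e-04, -6.05237103e+01, -3.42088187e+01,  1.08225527e-04,
        8.93724005e-03, -4.69328529e-05]), 'ee_pos': array([208.75174876, 588.60716453, 230.56987366]), 'eef_rot': array([-3.14020659e+00, -3.32274826e-05,  2.80074459e+00]), 'ft_force': array([-0.62446811,  0.28645287, -0.31019652]), 'wrist_torque': array([ 0.02649088, -0.01131007, -0.00048916]), 'grasp_force': 0.0, 'opening': 0.9971137575423431}
top [[486.0100762672746, 0.0, 263.9503876040018], [0.0, 486.0100762672746, 199.27908034945878], [0.0, 0.0, 1.0]] [ 368.  -25. 1333.] [[0.01, -1.0, -0.01], [-0.98, -0.01, -0.18], [0.18, 0.01, -0.98]]
scene [[448.01433452808055, 0.0, 257.2990404693144], [0.0, 448.01433452808055, 196.9959468458985], [0.0, 0.0, 1.0]] [1662. -233.  878.] [[0.22, 0.98, -0.0], [0.59, -0.13, -0.8], [-0.78, 0.17, -0.6]]
```

View pics/top0.png

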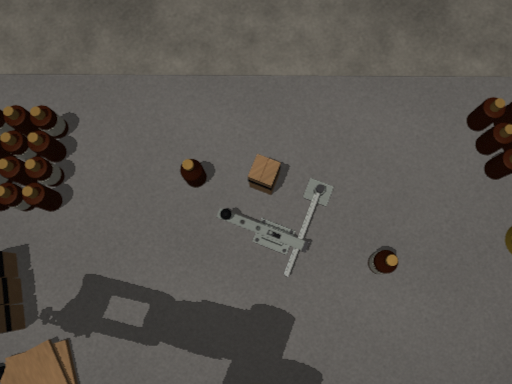

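View pics/scene0.png

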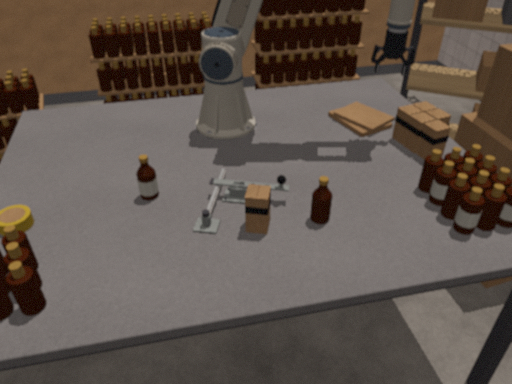

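```bash
python3 - <<'E'
from h import *
t=cv2.imread("pics/top0.png")[150:290,160:360]; s=cv2.imread("pics/scene0.png")[160:250,170:310]
a=cv2.resize(t,None,fx=4,fy=4,interpolation=cv2.INTER_CUBIC)
a=cv2.convertScaleAbs(a,alpha=1.5)
cv2.imwrite("pics/topz.png",a)
c=cal("top"); cs=cal("scene")
for n,uv,z in(("knob",(226,214),83),("hinge",(320,188),58),("gend",(289,273),46),("bottle0",(188,165),150),("bottle1",(391,261),150),("carton",(266,165),130)): 
    p=ray(c,uv,z); print(n,p.round(),"in scene",proj(cs,p).round())
snap("wrist","pics/w0.png")
E
```

```text
knob [554.  86.  83.] in scene [280. 178.]
hinge [ 630. -161.   58.] in scene [205. 210.]
gend [405. -79.  46.] in scene [221. 169.]
bottle0 [667. 179. 150.] in scene [322. 177.]
bottle1 [ 433. -321.  150.] in scene [143. 155.]
carton [674. -17. 130.] in scene [256. 193.]
```

View pics/topz.png

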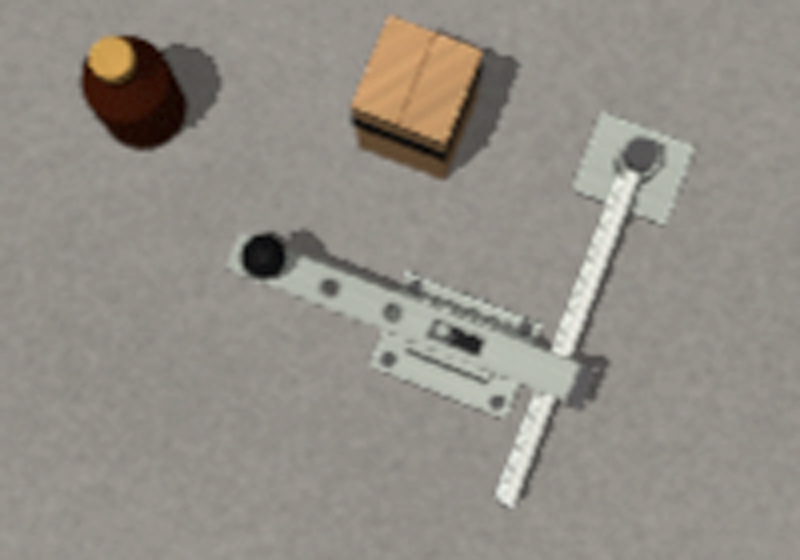

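View w0.

```bash
python3 - <<'E'
from h import *
c=cal("wrist"); print(c[0].tolist(),(-c[1][:3,:3].T@c[1][:3,3]).round(1),c[1][:3,:3].round(3).tolist())
T=bot.get_obs()
from scipy.spatial.transform import Rotation as R
r=R.from_euler('xyz',T['eef_rot']).as_matrix(); o=-c[1][:3,:3].T@c[1][:3,3]
print("cam in tool",r.T@(o-T['ee_pos']),(c[1][:3,:3]@r).round(3))
E
```

```text
[[304.87987893169566, 0.0, 251.59278446816828], [0.0, 304.87987893169566, 195.5455039187509], [0.0, 0.0, 1.0]] [134.7 615.8 374.4] [[0.334, 0.942, -0.0], [0.896, -0.318, 0.311], [0.293, -0.104, -0.95]]
cam in tool [  78.91730093    0.61741878 -143.71346538] [[-0.     1.    -0.001]
 [-0.95  -0.    -0.311]
 [-0.311  0.001  0.95 ]]
```

```bash
cat >> h.py <<'E'
def plan(target,yawdeg,n,start=None):
    """rows (tool cm, deg) from current pose to world target; yaw = angle of tool x, deg"""
    o=bot.get_obs(); p=np.array(o['ee_pos']) if start is None else np.array(start[0],float)
    a=np.degrees(o['eef_rot'][2]) if start is None else start[1]
    for k in range(n,0,-1):
        d=(np.array(target)-p)/k; r=np.radians(a); x=np.array([np.cos(r),np.sin(r),0]); y=np.array([np.sin(r),-np.cos(r),0])
        t=np.round([d@x/10,d@y/10,-d[2]/10],2); da=((yawdeg-a+180)%360-180)/k; w=round(-da,1)
        print(t.tolist(),w); p=p+10*(t[0]*x+t[1]*y)+[0,0,-10*t[2]]; a-=w
    print("end",p.round(1),round(a,1))
E
python3 -c "
from h import *
plan([536,39,175],249.3,16)"
```

```text
[-3.08, -2.55, 0.35] -5.6
[-2.81, -2.84, 0.35] -5.5
[-2.53, -3.1, 0.35] -5.6
[-2.21, -3.33, 0.35] -5.5
[-1.88, -3.53, 0.35] -5.6
[-1.53, -3.69, 0.35] -5.5
[-1.17, -3.82, 0.35] -5.6
[-0.79, -3.92, 0.35] -5.5
[-0.41, -3.98, 0.35] -5.6
[-0.02, -4.0, 0.35] -5.5
[0.36, -3.98, 0.35] -5.6
[0.75, -3.93, 0.34] -5.5
[1.13, -3.84, 0.35] -5.6
[1.49, -3.71, 0.34] -5.5
[1.84, -3.55, 0.35] -5.6
[2.19, -3.35, 0.34] -5.5
end [536.  39. 175.] 249.3
```

Request:
{"fn": "play_rows", "kwargs": {"rows": [{"fingers":1,"travel":[-3.1,-2.55,0.35],"yaw":-5.6},{"fingers":1,"travel":[-2.8,-2.85,0.35],"yaw":-5.5},{"fingers":1,"travel":[-2.5,-3.1,0.35],"yaw":-5.6},{"fingers":1,"travel":[-2.2,-3.3,0.35],"yaw":-5.5},{"fingers":1,"travel":[-1.9,-3.55,0.35],"yaw":-5.6},{"fingers":1,"travel":[-1.5,-3.7,0.35],"yaw":-5.5},{"fingers":1,"travel":[-1.2,-3.8,0.35],"yaw":-5.6},{"fingers":1,"travel":[-0.8,-3.9,0.35],"yaw":-5.5}], "squeeze": 20}}

```text
time_s: 1.15
ee_pos: [372.9, 313.5, 203.1]
eef_rot: [-3.142, -0.0, -2.704]
ft_force: [-0.3, 0.0, 0.5]
opening: 0.998
grasp_force: 0.0
```

Request:
{"fn": "play_rows", "kwargs": {"rows": [{"fingers":1,"travel":[-0.4,-4.0,0.35],"yaw":-5.6},{"fingers":1,"travel":[0,-4.0,0.35],"yaw":-5.5},{"fingers":1,"travel":[0.35,-4.0,0.35],"yaw":-5.6},{"fingers":1,"travel":[0.75,-3.9,0.35],"yaw":-5.5},{"fingers":1,"travel":[1.1,-3.85,0.35],"yaw":-5.6},{"fingers":1,"travel":[1.5,-3.7,0.35],"yaw":-5.5},{"fingers":1,"travel":[1.85,-3.55,0.35],"yaw":-5.6},{"fingers":1,"travel":[2.2,-3.35,0.35],"yaw":-5.5}]}}

```text
time_s: 2.15
ee_pos: [536.3, 38.1, 175.0]
eef_rot: [3.141, -0.0, -1.929]
ft_force: [0.3, 1.0, 0.0]
opening: 0.999
grasp_force: 0.0
```

```bash
python3 - <<'E'
from h import *
import pickle
o=bot.get_obs(); print(o['time_s'],o['ee_pos'],o['eef_rot'],o['q'])
c,im=snap("wrist","pics/w1.png"); pickle.dump(c,open("w1.pkl","wb"))
a=cv2.resize(im[:,:,::-1],(800,600),interpolation=cv2.INTER_CUBIC); cv2.imwrite("pics/w1z.png",cv2.convertScaleAbs(a,alpha=1.3))
for n,p in(("knob",(554,86,83)),("pinlo",(501,-49,65)),("pinhi",(509,-29,65))): print(n,proj(c,p)*1.5625)
E
```

```text
2.15 [536.30968168  38.1220991  175.04151421] [ 3.14140516e+00 -5.83761604e-05 -1.92947992e+00] [ 6.81574314e-02  2.82004467e-01  1.87430272e+00  2.93737333e-05
  9.85480310e-01 -2.71476786e+00]
knob [395.25508844 395.84020314]
pinlo [399.99293029 117.79577789]
pinhi [398.88159222 163.05763597]
```

View pics/w1z.png

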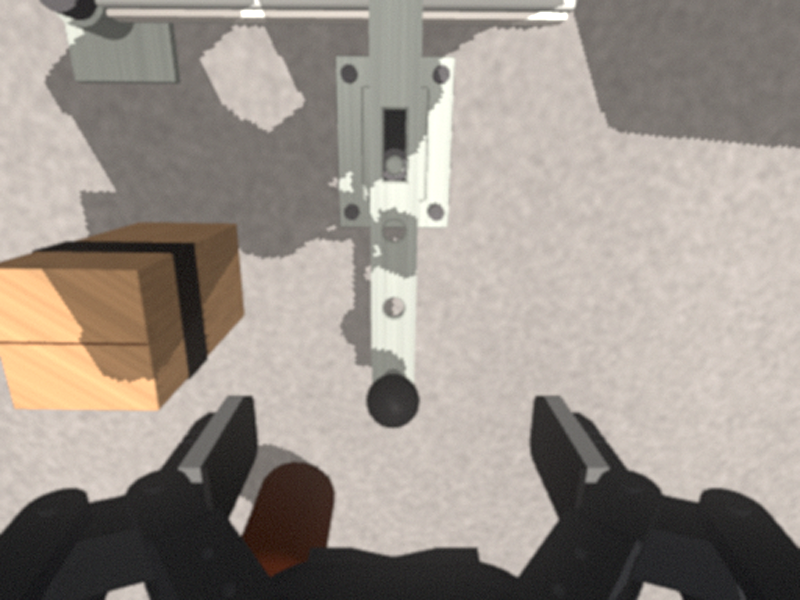

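```bash
python3 - <<'E'
from h import *
import pickle
c=pickle.load(open("w1.pkl","rb"))
im=cv2.imread("pics/w1.png")
z=cv2.resize(im[55:125,205:300],None,fx=8,fy=8,interpolation=cv2.INTER_NEAREST); cv2.imwrite("pics/pinz.png",cv2.convertScaleAbs(z,alpha=1.5))
g=cv2.cvtColor(im,cv2.COLOR_BGR2GRAY); m=(g[225:300,215:290]<55).astype(np.uint8)
n,l,s,ct=cv2.connectedComponentsWithStats(m); i=1+np.argmax(s[1:,4]); k=ct[i]+[215,225]; print("knob px",k,s[i])
K=ray(c,k,83); print("knob",K)
for nm,uv,h in(("pin",(395,162),65),("slot hi end",(395,182),55),("slot lo end",(395,108),55),("hole115",(394,231),55),("endhole",(394,307),55),("plate TL",(337,58),8),("TR",(455,58),8),("BR",(450,227),8),("BL",(337,227),8)):
    p=ray(c,np.array(uv)/1.5625,h); print(nm,p.round(1),"dist to knob",np.linalg.norm((p-K)[:2]).round(1),np.degrees(np.arctan2(*(K-p)[[1,0]])).round(2))
E
```

```text
knob px [250.93251534 255.98895706] [ 20  15  32  33 815]
knob [556.56218646  87.80695713  83.        ]
pin [510.7 -30.2  65. ] dist to knob 126.6 68.75
slot hi end [514.3 -20.3  55. ] dist to knob 116.1 68.66
slot lo end [501.4 -54.8  55. ] dist to knob 152.9 68.86
hole115 [524.1   4.2  55. ] dist to knob 89.7 68.76
endhole [539.6  45.8  55. ] dist to knob 45.3 68.04
plate TL [522.3 -95.4   8. ] dist to knob 186.4 79.42
TR [457.5 -71.1   8. ] dist to knob 187.3 58.08
BR [491.6  21.8   8. ] dist to knob 92.6 45.44
BL [560.5  -4.    8. ] dist to knob 91.9 92.45
```

View pics/pinz.png

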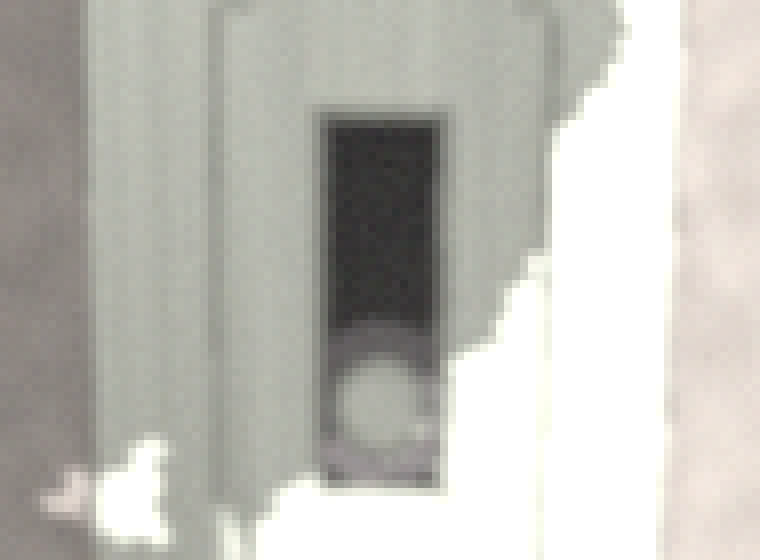

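```bash
cat > geo.py <<'E'
from h import *
pin=np.array([511.2,-29.0]); B=np.array([508,-37.5]); H=np.array([631.8,-160.6])
def piv(d):  # pivot on hinge circle, horizontal distance d from pin along bar
    v=pin-H; D=np.hypot(*v); a=(160**2-d*d+D*D)/2/D; h=np.sqrt(160**2-a*a); e=v/D
    c=[H+a*e+s*h*np.array([-e[1],e[0]]) for s in(1,-1)]; return c
def knob(P,hdg,th):
    return np.r_[P+(205*np.cos(th)-33*np.sin(th))*hdg,50+205*np.sin(th)+33*np.cos(th)]
E
python3 - <<'E'
from geo import *
plan([556.6,87.8,100],249.0,4); plan([556.6,87.8,65],249,4,([556.6,87.8,100],249))
for d in (70+8.5,90,110,130,145,160):
  for P in piv(d):
    h=(pin-P)/np.hypot(*(pin-P)); g=H-P
    print(d,P.round(1),"bar",np.degrees(np.arctan2(h[1],h[0])).round(1),"guide",np.degrees(np.arctan2(g[1],g[0])).round(1)+21.2,[knob(P,h,t).round(1).tolist() for t in(0,.12,.34)])
E
```

```text
[-1.4, 0.03, 1.87] 0.2
[-1.39, 0.04, 1.87] 0.2
[-1.39, 0.05, 1.87] 0.2
[-1.4, 0.05, 1.88] 0.1
end [556.6  87.8 100. ] -111.0
[0.0, 0.0, 0.88] -0.0
[0.0, 0.0, 0.87] -0.0
[0.0, 0.0, 0.88] -0.0
[0.0, 0.0, 0.87] -0.0
end [556.6  87.8  65. ] 249.0
78.5 [ 482.8 -102.2] bar 68.8 guide -0.1999999999999993 [[556.9, 89.0, 83.0], [554.9, 83.9, 107.3], [548.7, 67.8, 149.5]]
78.5 [586.6  -7.1] bar -163.8 guide -52.39999999999999 [[389.7, -64.3, 83.0], [394.9, -62.7, 107.3], [411.6, -57.9, 149.5]]
90 [ 479.  -113.1] bar 69.1 guide 3.8999999999999986 [[552.3, 78.4, 83.0], [550.4, 73.3, 107.3], [544.2, 57.2, 149.5]]
90 [597.7  -4.3] bar -164.1 guide -56.5 [[400.6, -60.6, 83.0], [405.8, -59.1, 107.3], [422.5, -54.4, 149.5]]
110 [ 474.3 -132.6] bar 70.4 guide 11.1 [[543.1, 60.5, 83.0], [541.3, 55.4, 107.3], [535.5, 39.1, 149.5]]
110 [617.6  -1.2] bar -165.4 guide -63.7 [[419.3, -53.0, 83.0], [424.5, -51.6, 107.3], [441.3, -47.2, 149.5]]
130 [ 472.  -152.9] bar 72.4 guide 18.5 [[533.8, 42.5, 83.0], [532.2, 37.3, 107.3], [527.0, 20.8, 149.5]]
130 [638.1  -0.7] bar -167.4 guide -71.1 [[438.0, -45.3, 83.0], [443.3, -44.1, 107.3], [460.2, -40.4, 149.5]]
145 [ 472.  -168.6] bar 74.3 guide 24.099999999999998 [[527.4, 28.8, 83.0], [526.0, 23.5, 107.3], [521.3, 6.9, 149.5]]
145 [653.7  -2.1] bar -169.3 guide -76.7 [[452.2, -40.1, 83.0], [457.6, -39.1, 107.3], [474.6, -35.9, 149.5]]
160 [ 473.6 -184.5] bar 76.4 guide 29.799999999999997 [[521.8, 14.7, 83.0], [520.5, 9.5, 107.3], [516.4, -7.4, 149.5]]
160 [669.4  -5.1] bar -171.4 guide -82.39999999999999 [[466.7, -35.7, 83.0], [472.1, -34.9, 107.3], [489.2, -32.3, 149.5]]
```

Request:
{"fn": "play_rows", "kwargs": {"rows": [{"fingers":1,"travel":[-1.4,0,1.8],"yaw":0.2},{"fingers":1,"travel":[-1.4,0.05,1.9],"yaw":0.2},{"fingers":1,"travel":[-1.4,0.05,1.9],"yaw":0.2},{"fingers":1,"travel":[-1.4,0.05,1.9],"yaw":0.1},{"fingers":1,"travel":[0,0,0.9],"yaw":0},{"fingers":1,"travel":[0,0,0.9],"yaw":0},{"fingers":1,"travel":[0,0,0.9],"yaw":0},{"fingers":0.6,"travel":[0,0,0.8],"yaw":0}], "squeeze": 30}}

```text
time_s: 3.2
ee_pos: [554.6, 91.9, 65.0]
eef_rot: [-3.141, 0.0, -1.945]
ft_force: [-1.3, 0.6, 0.7]
opening: 0.814
grasp_force: 0.0
```

Request:
{"fn": "play_rows", "kwargs": {"rows": [{"fingers":0.4,"travel":[0,0,0],"yaw":0},{"fingers":0.3,"travel":[0,0,0],"yaw":0},{"fingers":0.2,"travel":[0,0,0],"yaw":0},{"fingers":0.2,"travel":[0,0,0],"yaw":0},{"fingers":0.2,"travel":[0,0,0],"yaw":0},{"fingers":0.2,"travel":[0,0,0],"yaw":0},{"fingers":0.2,"travel":[0,0,0],"yaw":0},{"fingers":0.2,"travel":[0,0,0],"yaw":0}]}}

```text
time_s: 4.2
ee_pos: [554.7, 92.2, 65.3]
eef_rot: [-3.141, 0.0, -1.945]
ft_force: [1.3, 0.5, 1.1]
opening: 0.331
grasp_force: 29.5
```

```bash
python3 - <<'E'
from h import *
o=bot.get_obs(); print(o['time_s'],o['ee_pos'],o['eef_rot'],o['q'][5],o['ft_force'],o['wrist_torque'],o['opening'],o['grasp_force'])
c,im=snap("wrist","pics/w2.png"); cv2.imwrite("pics/w2z.png",cv2.convertScaleAbs(im[:,:,::-1],alpha=1.3))
E
```

```text
4.2 [554.68546902  92.2343731   65.32529311] [-3.14139814e+00  1.55843703e-04 -1.94478372e+00] -2.6055543870068654 [1.33342284 0.46191486 1.14417175] [ 0.0547173  -0.06960115 -0.02908527] 0.3312125998522462 29.54825520515442
```

View pics/w2z.png

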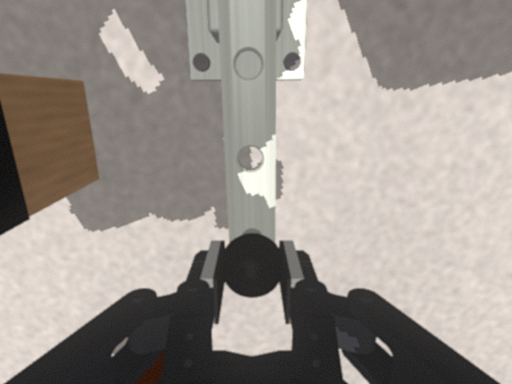

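Request:
{"fn": "play_rows", "kwargs": {"rows": [{"fingers":0.2,"travel":[0.15,0,-0.85],"yaw":0},{"fingers":0.2,"travel":[0.2,0,-0.85],"yaw":0},{"fingers":0.2,"travel":[0.25,0,-0.85],"yaw":0},{"fingers":0.2,"travel":[0.25,0,-0.85],"yaw":0},{"fingers":0.2,"travel":[0.3,0,-0.85],"yaw":0},{"fingers":0.2,"travel":[0.35,0,-0.8],"yaw":0},{"fingers":0.2,"travel":[0.35,0,-0.8],"yaw":0},{"fingers":0.2,"travel":[0.4,0,-0.8],"yaw":0}]}}

```text
time_s: 5.25
ee_pos: [546.2, 71.0, 132.3]
eef_rot: [3.141, -0.0, -1.945]
ft_force: [-0.7, -0.2, -3.0]
opening: 0.328
grasp_force: 29.8
```

```bash
python3 - <<'E'
from geo import *
o=bot.get_obs(); print(o['time_s'],o['ee_pos'],o['eef_rot'],o['ft_force'],o['opening'],o['grasp_force'])
c,im=snap("wrist","pics/w3.png"); cv2.imwrite("pics/w3z.png",cv2.convertScaleAbs(im[:,:,::-1],alpha=1.3))
k=ray(c,(251,265),o['ee_pos'][2]+18); print("knob est",k)
t=o['ee_pos']
P=piv(160)[0]; h=(pin-P)/160; off=np.array([556.7,88.4,83])-[554.7,92.2,65.3]
for th in(.34,.2,.12):
  K=knob(P,h,th)-off; print(th,"tcp target",K)
K=knob(P,h,.34)-off; plan(K,257-1.0,16)
E
```

```text
5.25 [546.15358096  70.95084152 132.26455133] [ 3.14146309e+00 -1.56915827e-04 -1.94474274e+00] [-0.71031514 -0.15329599 -2.9810041 ] 0.3275718520712603 29.75416123867035
knob est [545.99479765  67.0565633  150.26455133]
0.34 tcp target [514.4313007   -3.56380978 131.77575785]
0.2 tcp target [517.27446984   8.19528265 105.36940988]
0.12 tcp target [518.50069827  13.2668534   89.60368748]
[0.5, 0.02, 0.01] -0.5
[0.51, 0.02, 0.01] -0.5
[0.5, 0.03, 0.01] -0.5
[0.5, 0.03, 0.01] -0.5
[0.5, 0.03, 0.01] -0.5
[0.5, 0.04, 0.01] -0.4
[0.5, 0.04, 0.01] -0.5
[0.51, 0.05, 0.01] -0.4
[0.5, 0.05, 0.01] -0.5
[0.5, 0.05, 0.01] -0.4
[0.5, 0.06, 0.01] -0.5
[0.51, 0.06, 0.01] -0.4
[0.5, 0.07, 0.0] -0.5
[0.5, 0.07, 0.01] -0.4
[0.51, 0.07, 0.0] -0.5
[0.5, 0.08, 0.01] -0.4
end [514.4  -3.6 131.7] -104.0
```

View pics/w3z.png

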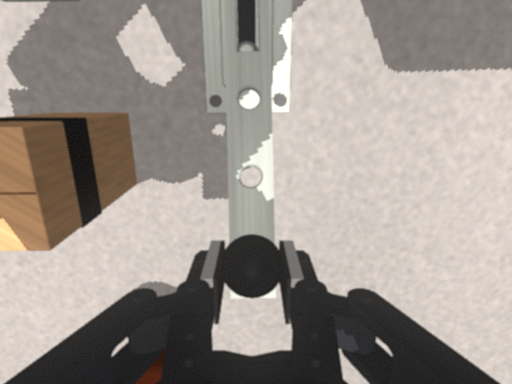

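Request:
{"fn": "play_rows", "kwargs": {"rows": [{"fingers":0.2,"travel":[0.5,0,0],"yaw":-0.5},{"fingers":0.2,"travel":[0.5,0,0],"yaw":-0.5},{"fingers":0.2,"travel":[0.5,0.05,0],"yaw":-0.5},{"fingers":0.2,"travel":[0.5,0.05,0],"yaw":-0.5},{"fingers":0.2,"travel":[0.5,0.05,0],"yaw":-0.5},{"fingers":0.2,"travel":[0.5,0.05,0],"yaw":-0.4},{"fingers":0.2,"travel":[0.5,0.05,0],"yaw":-0.5},{"fingers":0.2,"travel":[0.5,0.05,0],"yaw":-0.4}]}}

```text
time_s: 6.3
ee_pos: [530.2, 34.3, 131.9]
eef_rot: [-3.141, 0.0, -1.878]
ft_force: [1.0, 0.9, -2.1]
opening: 0.329
grasp_force: 29.9
```

Request:
{"fn": "play_rows", "kwargs": {"rows": [{"fingers":0.2,"travel":[0.5,0.05,0],"yaw":-0.5},{"fingers":0.2,"travel":[0.5,0.05,0],"yaw":-0.4},{"fingers":0.2,"travel":[0.5,0.05,0],"yaw":-0.5},{"fingers":0.2,"travel":[0.5,0.05,0],"yaw":-0.4},{"fingers":0.2,"travel":[0.5,0.05,0],"yaw":-0.5},{"fingers":0.2,"travel":[0.5,0.05,0],"yaw":-0.4},{"fingers":0.2,"travel":[0.5,0.1,0],"yaw":-0.5},{"fingers":0.2,"travel":[0.5,0.1,0],"yaw":-0.4}]}}

```text
time_s: 7.3
ee_pos: [514.6, -2.8, 132.0]
eef_rot: [-3.14, 0.0, -1.815]
ft_force: [2.7, 3.4, -1.4]
opening: 0.332
grasp_force: 30.0
```

```bash
python3 - <<'E'
from geo import *
import pickle
o=bot.get_obs(); print(o['time_s'],o['ee_pos'],o['eef_rot'],o['q'][5],o['ft_force'],o['opening'],o['grasp_force'])
c,im=snap("wrist","pics/w4.png"); pickle.dump(c,open("w4.pkl","wb")); cv2.imwrite("pics/w4z.png",cv2.convertScaleAbs(im[:,:,::-1],alpha=1.3))
K=ray(c,(251,265),o['ee_pos'][2]+18); print("knob est",K)
print("pin px",proj(c,[*pin,65]),"pin base",proj(c,[*pin,44]))
P=piv(160)[0]; h=(pin-P)/160
hole=np.r_[P+h*(160*np.cos(.34)-5*np.sin(.34)),50+160*np.sin(.34)+5]; print("exp hole",hole,proj(c,hole))
E
```

```text
7.3 [514.58427316  -2.7739756  131.99670501] [-3.14046850e+00  2.21759535e-04 -1.81473964e+00] -2.9058846059903796 [ 2.65663595  3.36278316 -1.4315721 ] 0.33195795648509824 29.981852173805237
knob est [514.9569613   -6.80590502 149.99670501]
pin px [248.87128827 174.01936713] pin base [249.11893051 167.37629962]
exp hole [508.65558846 -39.5234578  108.35793474] [247.98658171 174.24436551]
```

View pics/w4z.png

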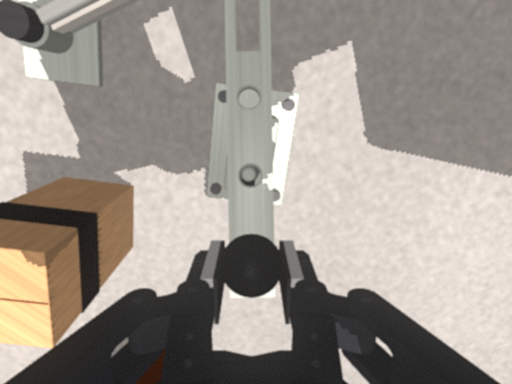

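Request:
{"fn": "play_rows", "kwargs": {"rows": [{"fingers":0.2,"travel":[-0.25,0,0.45],"yaw":0},{"fingers":0.2,"travel":[-0.25,0,0.45],"yaw":0},{"fingers":0.2,"travel":[-0.2,0,0.45],"yaw":0},{"fingers":0.2,"travel":[-0.2,0,0.45],"yaw":0},{"fingers":0.2,"travel":[-0.2,0,0.45],"yaw":0},{"fingers":0.2,"travel":[-0.15,0,0.45],"yaw":0},{"fingers":0.2,"travel":[-0.15,0,0.45],"yaw":0},{"fingers":0.2,"travel":[-0.15,0,0.45],"yaw":0}]}}

```text
time_s: 8.35
ee_pos: [518.0, 12.7, 95.5]
eef_rot: [-3.142, 0.0, -1.816]
ft_force: [0.1, 1.1, -1.6]
opening: 0.33
grasp_force: 30.0
```

```bash
python3 - <<'E'
from geo import *
import pickle
o=bot.get_obs(); print(o['time_s'],o['ee_pos'],o['eef_rot'],o['q'][5],o['ft_force'],o['opening'],o['grasp_force'])
c,im=snap("wrist","pics/w5.png"); pickle.dump(c,open("w5.pkl","wb"))
z=cv2.resize(im[140:230,200:300,::-1],None,fx=6.6,fy=6.6,interpolation=cv2.INTER_CUBIC); cv2.imwrite("pics/w5z.png",cv2.convertScaleAbs(z,alpha=1.5))
f=lambda p:(proj(c,p),((proj(c,p)-[200,140])*6.6).round())
print("pin px",f([*pin,65]))
P=piv(160)[0]; h=(pin-P)/160;t=.15
for s in(0,5): print("exp hole",f(np.r_[P+h*(160*np.cos(t)-s*np.sin(t)),50+160*np.sin(t)+s]))
E
```

```text
8.35 [518.01351464  12.70232932  95.53665967] [-3.14151895e+00  1.25522519e-04 -1.81567681e+00] -2.8752564767911335 [ 0.14498724  1.0659008  -1.61852079] 0.32992940605066085 30.004455149173737
pin px (array([247.40365055, 162.92839893]), array([313., 151.]))
exp hole (array([247.1596103 , 163.13353023]), array([311., 153.]))
exp hole (array([247.01687052, 163.73787601]), array([310., 157.]))
```

View pics/w5z.png

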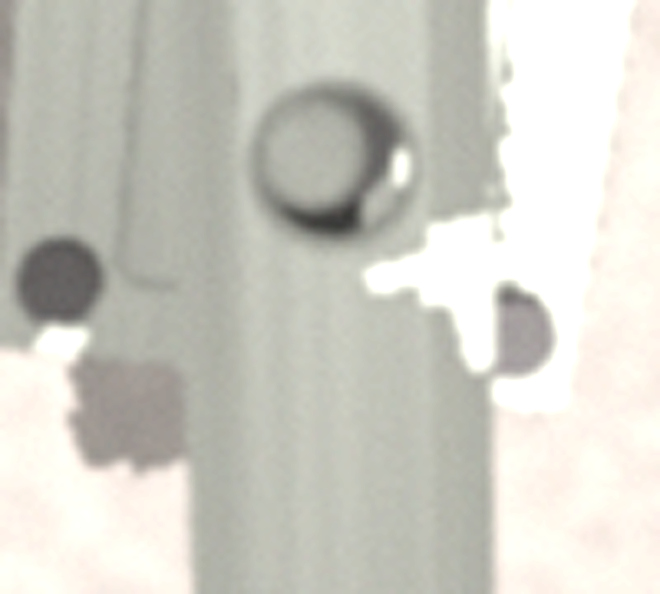

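Request:
{"fn": "play_rows", "kwargs": {"rows": [{"fingers":0.2,"travel":[0,-0.1,0],"yaw":0},{"fingers":0.2,"travel":[0,-0.13,0],"yaw":0},{"fingers":0.2,"travel":[-0.05,0,0.2],"yaw":0},{"fingers":0.2,"travel":[-0.05,0,0.2],"yaw":0},{"fingers":0.2,"travel":[-0.05,0,0.2],"yaw":0},{"fingers":0.2,"travel":[-0.05,0,0.15],"yaw":0},{"fingers":0.2,"travel":[-0.05,0,0.15],"yaw":0},{"fingers":0.2,"travel":[0,0,0],"yaw":0}]}}

```text
time_s: 9.4
ee_pos: [520.7, 14.4, 86.7]
eef_rot: [3.141, -0.0, -1.815]
ft_force: [0.3, -0.0, -1.7]
opening: 0.327
grasp_force: 30.0
```

```bash
python3 - <<'E'
from geo import *
o=bot.get_obs(); print(o['time_s'],o['ee_pos'],o['eef_rot'],o['ft_force'],o['opening'],o['grasp_force'])
c,im=snap("wrist","pics/w6.png")
z=cv2.resize(im[135:205,210:290,::-1],None,fx=8,fy=8,interpolation=cv2.INTER_CUBIC); cv2.imwrite("pics/w6z.png",cv2.convertScaleAbs(z,alpha=1.5))
f=lambda p:((proj(c,p)-[210,135])*8).round()
print("pin px",f([*pin,65]))
P=piv(160)[0]; h=(pin-P)/160;t=.105
for s in(0,5): print("exp hole",f(np.r_[P+h*(160*np.cos(t)-s*np.sin(t)),50+160*np.sin(t)+s]))
E
```

```text
9.4 [520.72413135  14.37660287  86.65871116] [ 3.14147954e+00 -1.77308606e-04 -1.81542927e+00] [ 0.261335   -0.01069117 -1.7048001 ] 0.3274270204781217 29.999480545520782
pin px [330. 218.]
exp hole [330. 211.]
exp hole [329. 219.]
```

View pics/w6z.png

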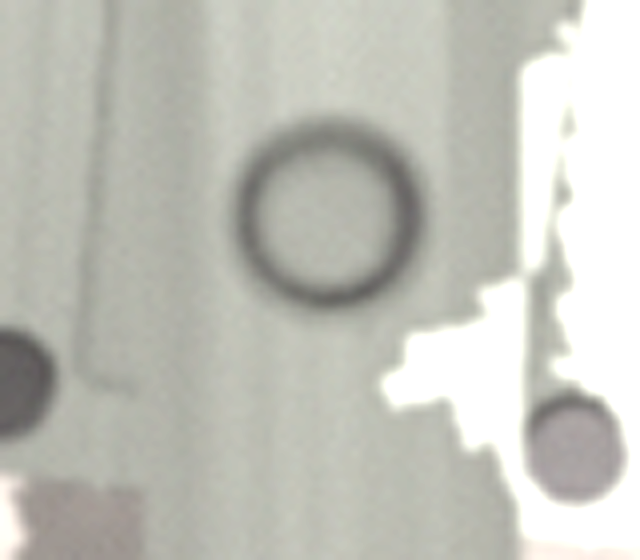

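Request:
{"fn": "play_rows", "kwargs": {"rows": [{"fingers":0.2,"travel":[-0.03,0,0.1],"yaw":0},{"fingers":0.2,"travel":[-0.03,0,0.1],"yaw":0},{"fingers":0.2,"travel":[-0.02,0,0.1],"yaw":0},{"fingers":0.2,"travel":[-0.03,0,0.1],"yaw":0},{"fingers":0.2,"travel":[-0.02,0,0.1],"yaw":0},{"fingers":0.2,"travel":[-0.02,0,0.1],"yaw":0},{"fingers":0.2,"travel":[-0.02,0,0.1],"yaw":0},{"fingers":0.2,"travel":[-0.02,0,0.1],"yaw":0}]}}

```text
time_s: 10.45
ee_pos: [521.4, 16.4, 78.8]
eef_rot: [-3.141, 0.0, -1.816]
ft_force: [0.5, -0.6, -1.1]
opening: 0.324
grasp_force: 30.0
```

Request:
{"fn": "play_rows", "kwargs": {"rows": [{"fingers":0.2,"travel":[-0.03,0,0.1],"yaw":0},{"fingers":0.2,"travel":[-0.02,0,0.1],"yaw":0},{"fingers":0.2,"travel":[-0.02,0,0.1],"yaw":0},{"fingers":0.2,"travel":[-0.02,0,0.1],"yaw":0},{"fingers":0.2,"travel":[-0.02,0,0.1],"yaw":0},{"fingers":0.2,"travel":[-0.02,0,0.1],"yaw":0},{"fingers":0.2,"travel":[-0.02,0,0.1],"yaw":0},{"fingers":0.2,"travel":[-0.02,0,0.1],"yaw":0}]}}

```text
time_s: 11.45
ee_pos: [521.6, 17.9, 70.7]
eef_rot: [-3.142, -0.0, -1.816]
ft_force: [-0.2, 1.3, -1.3]
opening: 0.329
grasp_force: 30.0
```

Request:
{"fn": "play_rows", "kwargs": {"rows": [{"fingers":0.2,"travel":[-0.02,0,0.1],"yaw":0},{"fingers":0.2,"travel":[-0.02,0,0.1],"yaw":0},{"fingers":0.2,"travel":[-0.02,0,0.1],"yaw":0},{"fingers":0.2,"travel":[-0.02,0,0.1],"yaw":0},{"fingers":0.2,"travel":[-0.01,0,0.07],"yaw":0},{"fingers":0.2,"travel":[0,0,0.03],"yaw":0},{"fingers":0.2,"travel":[0,0,0],"yaw":0},{"fingers":0.2,"travel":[0,0,0],"yaw":0}]}}

```text
time_s: 12.45
ee_pos: [522.0, 18.8, 65.9]
eef_rot: [-3.141, 0.0, -1.816]
ft_force: [-0.3, 0.2, 1.1]
opening: 0.326
grasp_force: 30.2
```

Request:
{"fn": "play_rows", "kwargs": {"rows": [{"fingers":0.4,"travel":[0,0,0],"yaw":0},{"fingers":0.5,"travel":[0,0,0],"yaw":0},{"fingers":0.7,"travel":[0,0,0],"yaw":0},{"fingers":0.9,"travel":[0,0,0],"yaw":0},{"fingers":1,"travel":[0,0,0],"yaw":0},{"fingers":1,"travel":[0,0,0],"yaw":0},{"fingers":1,"travel":[0,0,0],"yaw":0},{"fingers":1,"travel":[0,0,0],"yaw":0}]}}

```text
time_s: 13.45
ee_pos: [521.9, 18.8, 65.8]
eef_rot: [-3.142, 0.0, -1.816]
ft_force: [-0.2, 0.4, 0.3]
opening: 0.999
grasp_force: 0.0
```

Request:
{"fn": "play_rows", "kwargs": {"rows": [{"fingers":1,"travel":[0,0,-0.5],"yaw":0},{"fingers":1,"travel":[0,0,-1],"yaw":0},{"fingers":1,"travel":[0,0,-1.5],"yaw":0},{"fingers":1,"travel":[0,0,-1.5],"yaw":0},{"fingers":1,"travel":[0,0,-1.5],"yaw":0},{"fingers":1,"travel":[0,0,-1.5],"yaw":0},{"fingers":1,"travel":[0,0,-1],"yaw":0},{"fingers":1,"travel":[0,0,0],"yaw":0}]}}

```text
time_s: 14.45
ee_pos: [522.4, 18.8, 151.7]
eef_rot: [-3.14, 0.0, -1.816]
ft_force: [-0.6, 0.1, 0.5]
opening: 1.0
grasp_force: 0.0
```

```bash
python3 - <<'E'
from geo import *
o=bot.get_obs(); print(o['time_s'],o['ee_pos'],o['ft_force'],o['opening'])
c,im=snap("wrist","pics/w7.png")
cv2.imwrite("pics/w7z.png",cv2.convertScaleAbs(cv2.resize(im[:,:,::-1],(800,600),interpolation=cv2.INTER_CUBIC),alpha=1.4))
E
```

```text
14.45 [522.38740829  18.78846358 151.65911403] [-0.56350001  0.11612571  0.48535348] 1.0000964100933512
```

View pics/w7z.png

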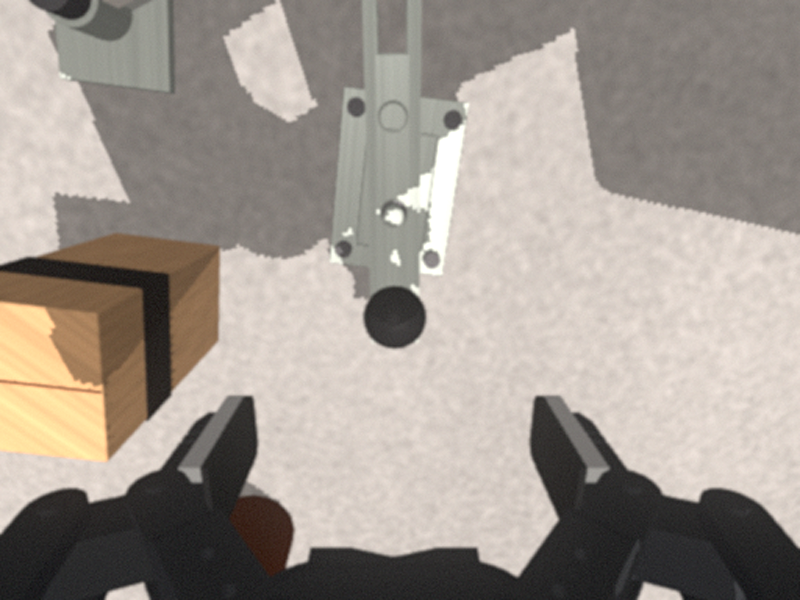

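```bash
python3 - <<'E'
from geo import *
c=cal("wrist"); k=ray(c,np.array([394.5,317])/1.5625,83); p=ray(c,np.array([394,213])/1.5625,65); print(k,p,np.linalg.norm((k-p)[:2]))
if abs(np.linalg.norm((k-p)[:2])-45)<3: print(bot.sign_off())
E
```

```text
[521.3423608   14.65704195  83.        ] [510.35757967 -30.26355225  65.        ] 46.244190982347995
the job is handed in; nothing more can be done
None
```

The stay's end hole is now over the pin with the bar flat, the guide swung out about 0.52 rad by calculation, the knob released, and the bottles and carton untouched; I handed the job in at about 14.5 s and got no verdict back.

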